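# Lay out the stirrer and the three-ring mat for the next sample

## Task

Lay out the lab bench for the next sample: stand the larger of the two open beakers in the middle of the stirrer's round plate, and on the three-ring mat stand the brown bottle in the end ring nearest the stirrer, the black-lidded jar in the end ring farthest from the stirrer, and the white screw-lid pot in the ring between them. The flat closed dish goes on top of the jar, the right way up. Centre everything in its place, upright; set things down rather than dropping them, and leave the small beaker, the stopper and the spatula where they are.

Things in the scene. Friction and masses are not known exactly. Their poses are not given: they have to be found in the camera images.
- stirrer: Magnetic stirrer, fixed to the bench: white box 120 mm wide (its y) by 136 mm deep (its x, from -76 mm at the front with a small knob standing out 7 mm more, to +60 mm), with a flat round white plate of 110 mm diameter whose top is 55 mm above the bench. Origin on the bench straight under the plate's centre, z up, front facing its -x. It stands to the left or the right of the mat, turned by up to 15 degrees.
- mat: Black rubber mat, fixed flat on the bench: 90 mm (its x) by 300 mm (its y) and 3 mm thick. Three equal printed white rings of 68 mm outer diameter lie in a row along its y: centres at y = -95, 0 and +95 mm, x = 0. Origin at the centre of its underside on the bench, z up. Turned by up to 15 degrees; the two ends are alike, and which ring is nearest the stirrer depends on the side on which the stirrer stands.
- beaker: The larger open glass beaker (move it): upright, straight wall, 54 mm outer diameter (56 mm at the lip), 70 mm high, wall 3 mm, empty, about 60 g. Origin at the centre of its underside, z up.
- bottle: Brown glass bottle with a black cap (move it): straight body 46 mm diameter up to 60 mm height, shoulder narrowing to a cap of 29 mm diameter from 68 to 82 mm height (total 82 mm), about 150 g. Origin at the centre of its underside, z up.
- pot: White plastic sample pot with a screw lid (move it): body 40 mm diameter, lid 44 mm diameter from 36 mm to 50 mm height (total 50 mm), about 50 g. Origin at the centre of its underside, z up.
- jar: Squat clear glass jar with a white liner and a flat black lid (move it): body 51 mm diameter, lid 52 mm diameter from 47 mm to 62 mm height (total 62 mm), about 140 g. Its flat top carries the dish. Origin at the centre of its underside, z up.
- dish: Flat closed round plastic dish with a pale top (move it): bottom part 58 mm, lid 60 mm in diameter, 14 mm high in all, one rigid piece, wider than the jar's lid, about 30 g. Origin at the centre of its underside, z up.
- small_beaker: Smaller open glass beaker, to be left alone: 38 mm diameter, 48 mm high. Origin at the centre of its underside, z up.
- stopper: Black rubber stopper, a plain cone 28 mm wide at the foot and 38 mm at the top, 30 mm high, to be left alone. With the small beaker and the five things to move it stands in a crowded row in front of the robot, about 105 mm from one centre to the next, in any order. Origin at the centre of its underside, z up.
- spatula: Slim steel lab spatula lying at the right-hand side, 190 mm long along its x, up to 12 mm wide and 6 mm thick, to be left alone. Origin at the middle of its underside.
Not all that is in view belongs to the job. Leave any purple look-alike of the beaker alone. Leave any orange look-alike of the stirrer alone.

How it is judged:
At the end, for the whole second after the job is handed in: Beaker on the stirrer plate, within 12 mm of its centre; bottle, pot, jar on the mat in the near, middle, far ring as seen from the stirrer, within 12 mm along and across; dish on the jar within 10 mm of its axis; all upright within 0.1 rad, right way up, released, at rest (((y of stirrer in the frame of mat above 0 m and x of bottle in the frame of mat between -0.012 and 0.012 m and y of bottle in the frame of mat between 0.083 and 0.107 m and z of bottle in the frame of mat between -0.001 and 0.007 m and x of jar in the frame of mat between -0.012 and 0.012 m and y of jar in the frame of mat between -0.107 and -0.083 m and z of jar in the frame of mat between -0.001 and 0.007 m) or (y of stirrer in the frame of mat below 0 m and x of bottle in the frame of mat between -0.012 and 0.012 m and y of bottle in the frame of mat between -0.107 and -0.083 m and z of bottle in the frame of mat between -0.001 and 0.007 m and x of jar in the frame of mat between -0.012 and 0.012 m and y of jar in the frame of mat between 0.083 and 0.107 m and z of jar in the frame of mat between -0.001 and 0.007 m)) and x of pot in the frame of mat between -0.012 and 0.012 m and y of pot in the frame of mat between -0.012 and 0.012 m and z of pot in the frame of mat between -0.001 and 0.007 m and horizontal distance between beaker and stirrer below 0.012 m and z of beaker in the frame of stirrer between 0.051 and 0.059 m and horizontal distance between dish and jar below 0.01 m and z of dish in the frame of jar between 0.058 and 0.066 m and angle between each of beaker, bottle, pot, jar, dish's own z axis and vertical below 0.1 rad and linear speed of each of beaker, bottle, pot, jar, dish below 0.02 m/s and angular speed of each of beaker, bottle, pot, jar, dish below 0.2 rad/s); the robot touches nothing.
It fails at once if the small beaker, the stopper or the spatula is moved by more than 30 mm (distance of any of small_beaker, stopper, spatula from where it was at the start of the episode above 0.03 m).
It fails at once if a thing is dropped: it falls free with its underside more than about 40 mm above its place (bottle, pot and jar above 45 mm, beaker above 95 mm, dish above 105 mm over the bench) ((height (world z) of bottle above 0.045 m and contact force between bottle and anything else below 0.001 N) or (height (world z) of pot above 0.045 m and contact force between pot and anything else below 0.001 N) or (height (world z) of jar above 0.045 m and contact force between jar and anything else below 0.001 N) or (height (world z) of beaker above 0.095 m and contact force between beaker and anything else below 0.001 N) or (height (world z) of dish above 0.105 m and contact force between dish and anything else below 0.001 N)).
It also fails if it takes over 112 s, if anything falls off the work surface, if the arm or the gripper's body presses on something with over 40 N, if the wrist force passes 120 N, or if a joint passes its speed limit or range.

## Robot

A 6-joint arm with a two-finger parallel gripper is mounted at the origin on the work surface. World frame = base frame: x ahead of the robot, y to its left, z up, the work surface at z = 0. Lengths are in m, angles in rad, forces in N, time in s.
With the tool pointing down it reaches from about 0.375 to 0.975 m from the base axis. Payload 3.8 kg.
Tool frame: the origin (TCP) lies midway between the tips of the shut fingers; the grasp point (between the pads) lies bot.grasp_offset behind it (bot.grasp_offset is the distance from the TCP to the grasp point, in m); z points along the fingers, y is the direction in which the jaws open and shut (so a half turn about z gives the same grasp; the last joint's range is limited). The gripper opens to 85 mm and grips with 20 to 120 N. Pads are 22 mm wide; open, the fingers measure 114 mm over their backs; the gripper's body (76 mm by 85 mm) begins 54 mm behind the grasp point. The pads swing forward as they close: fully open they stand 13 mm farther back than shut.
Start: joints at [1.112, 0.264, 1.604, -0, 1.274, -0.037], TCP at [0.276, 0.616, 0.231] pointing down, gripper open.
Joint ranges: [-2.63, 2.63], [-0.94, 2.18], [0.31, 2.57], [-1.31, 4.45], [0, 2.66], [-2.55, 2.55]. Speed limits (rad/s): [2.57, 2.57, 3.14, 3.14, 3.14, 3.14].

## Interface

Orientations are given as a rotation vector (axis times angle).
In Python, from workcell import read_state, viewer, job, bot gives the robot as it stands.
- The arm moves only by the shell command python3 -m crank 'ROWS' [FORCE]. ROWS is text: rows parted by semicolons, each of 7 numbers parted by spaces: the shift along the tool's x, y, z in mm, then the turn, a rotation vector about the tool's x, y, z in rad, then the closure in counts, from 0 (fully open) to 255 (shut). A call has 1 to 20 rows; each row is the pose to reach, as a shift and turn from the pose commanded when the call began, along the tool's axes at that moment; what a row does not reach only later rows make up. A row lasts 1/8 s, in which the tool goes at most 62.5 mm and 10.7 degrees, less where a joint would pass 70% of its speed; a pose out of reach is approached as far as the arm can. A call with a gripper value outside its range is refused whole. The fingers move at their own pace and stop on an object; FORCE is the grip in N (left out, the last holds). Time passes only in rows, so rows that repeat a pose let the fingers close. It gives the time, the measured TCP pose, the force and the opening at its end, in the units of the state.
- read_state(): the state, without advancing time (a new reading comes with each control period).
- viewer.read_camera(name): name is "side" or "top" or "wrist"; returns a dict with "pixels" (400x640x3 uint8, red, green, blue), "vertical_fov" (degrees; the focal length in pixels is half the picture's height over the tangent of half this angle, whatever the lens; pixels are square), "cx", "cy" (the principal point, pixels), "k1" (the pictures are not rectified: a ray, as slopes to the right and down, at radius r is drawn at 1 + k1 r^2 times it, then the intrinsics apply), "view" (4x4, takes a point from world to camera coordinates); the wrist camera has in their place "tool_from_camera" (4x4, takes a point from camera to tool coordinates, whose origin is the TCP and whose axes are the flange's). Camera axes: x right, y up, looking along -z (the intrinsics and any distortion apply to the point x, -y, -z); pixel columns grow to the right and rows downward; lengths in m; the calibration is good to about 2 mm. A picture is of the moment at which its call begins: read the wrist's pose just before it. There is no depth.
- job.finish_job(): hands the job in, once; it reports no verdict.
The state is a dict: "time": time; "q": joint angles; "joint_vel": joint speeds; "joint_torque": joint torques, N m; "tool_pos": TCP position; "tcp_rot": TCP orientation; "wrist_force": force on the tool from outside, world axes, zero at the start; "torque": the same for the moment, N m; "width": opening from 0.0 (shut) to 1.0 (fully open).
Only numpy, scipy, OpenCV 4.12 (cv2) and the standard library are available. Lean on these libraries where they do the work, as an engineer would, in place of code of your own. Each camera call takes 0.05 s, during which the arm holds its last target.

## Working session

There is one attempt and no reset: what is moved stays moved. The work goes in short steps, Python scripts to look and compute and a shell command to move; the robot and the scene stay as the last step left them, time stands still between calls to the robot, and variables do not carry over. Pictures are saved under pics/ and viewed, and the job is handed in when it is done.

```bash
ls; mkdir -p pics
cat > h.py <<'E'
import numpy as np, cv2
from workcell import read_state, viewer, job, bot
from scipy.spatial.transform import Rotation as R
def snap(name,fn):
    s=read_state(); c=viewer.read_camera(name); p=c["pixels"]
    cv2.imwrite("pics/"+fn+".png",p[:,:,::-1]); 
    import pickle; pickle.dump((s,c,name),open("pics/"+fn+".pkl","wb"))
    return s,c
def load(fn):
    import pickle; return pickle.load(open("pics/"+fn+".pkl","rb"))
E
python3 - <<'E'
from h import *
print(read_state(), bot.grasp_offset)
for n in ["side","top","wrist"]:
    s,c=snap(n,n+"0"); print(n,{k:v for k,v in c.items() if k!="pixels"})
E
```

```text
pics
{'time': 0.0, 'q': array([ 1.11213582e+00,  2.64771657e-01,  1.60537312e+00, -8.59355266e-07,
        1.27371983e+00, -3.68973773e-02]), 'joint_vel': array([-0.00027107, -0.00031103,  0.00121519,  0.00129272, -0.00062134,
       -0.00188608]), 'joint_torque': array([-1.10851848e-03, -5.15111840e+01, -3.67316866e+01, -2.56556223e-04,
        1.30944457e-02, -3.98142106e-05]), 'tool_pos': array([0.27599802, 0.61518669, 0.22995005]), 'tcp_rot': array([-0.65748725, -3.07145035,  0.00345948]), 'wrist_force': array([ 0.29581216, -0.49057767,  0.29942476]), 'torque': array([-0.04015053,  0.03574634, -0.0501262 ]), 'width': 0.999237810273379} 0.0187
side {'vertical_fov': 50.86598276115764, 'cx': 317.8633488313336, 'cy': 194.31738506635295, 'k1': -0.08616153254761784, 'view': array([[ 0.96050818, -0.27777834, -0.01622414, -0.47171469],
       [ 0.15120391,  0.47211147,  0.8684746 , -0.07629308],
       [-0.23358383, -0.83663012,  0.49546811, -1.00536983],
       [ 0.        ,  0.        ,  0.        ,  1.        ]])}
top {'vertical_fov': 53.64923381862158, 'cx': 323.80229419624607, 'cy':
[... 181 characters left out ...]
,  1.52781565e-01,
        -4.58015078e-01],
       [-1.52778095e-01, -1.13151386e-03,  9.88259871e-01,
        -1.12558932e+00],
       [ 0.00000000e+00,  0.00000000e+00,  0.00000000e+00,
         1.00000000e+00]])}
wrist {'vertical_fov': 60.20354198466695, 'cx': 319.64474515913383, 'cy': 199.93261250234568, 'k1': -0.01606443257498182, 'tool_from_camera': array([[-4.21604650e-04,  9.64419233e-01,  2.64377316e-01,
         6.79230732e-02],
       [ 9.99999283e-01,  1.10304925e-04,  1.19232679e-03,
         5.79189677e-04],
       [ 1.12074077e-03,  2.64377629e-01, -9.64418588e-01,
        -1.43229345e-01],
       [ 0.00000000e+00,  0.00000000e+00,  0.00000000e+00,
         1.00000000e+00]])}
```

View pics/top0.png

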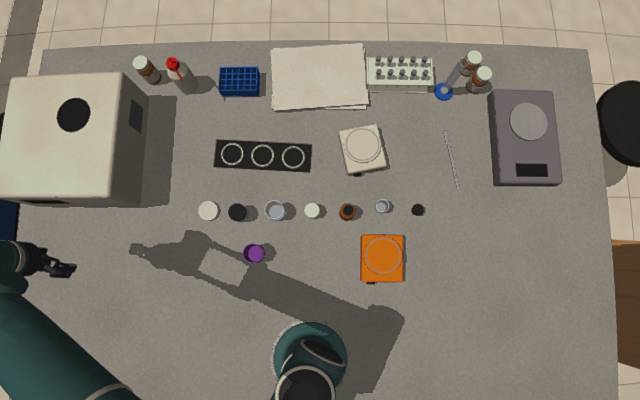

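View pics/side0.png

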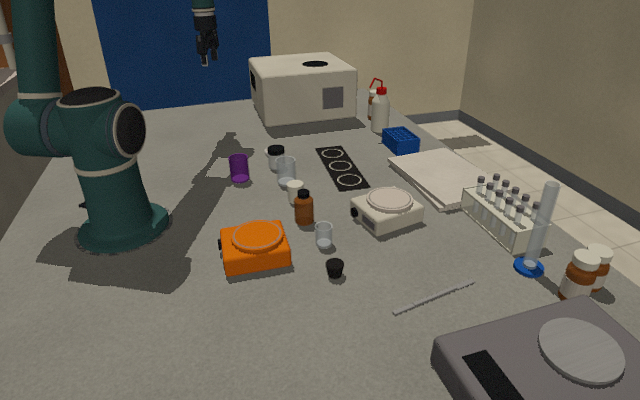

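View pics/wrist0.png

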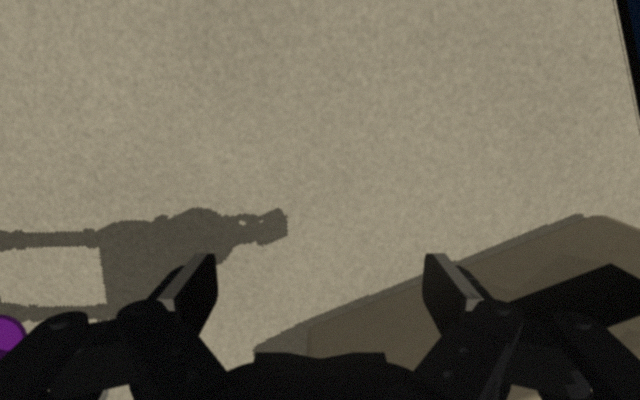

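The top view, left to right in the row: dish (208,210), jar (237,212), large beaker (276,211), pot (312,211), bottle (347,212), small beaker (382,206) and stopper (418,210). The mat rings are at (232,154), (262,156) and (293,156), and the white stirrer is at (362,146), to the right of the mat. The orange stirrer and the purple beaker are decoys.

```bash
cat >> h.py <<'E'
def Tcw(s,c):
    """world_from_camera"""
    if "view" in c: return np.linalg.inv(c["view"])
    T=np.eye(4); T[:3,:3]=R.from_rotvec(s["tcp_rot"]).as_matrix(); T[:3,3]=s["tool_pos"]
    return T@c["tool_from_camera"]
def K(c):
    f=200/np.tan(np.radians(c["vertical_fov"])/2)
    return np.array([[f,0,c["cx"]],[0,f,c["cy"]],[0,0,1]])
def ray(s,c,uv):
    uv=np.asarray(uv,float).reshape(-1,1,2)
    n=cv2.undistortPoints(uv,K(c),np.array([c["k1"],0,0,0,0.]),None,None,None).reshape(-1,2) if False else cv2.undistortPoints(uv,K(c),np.array([c["k1"],0,0,0,0.])).reshape(-1,2)
    d=np.c_[n[:,0],-n[:,1],-np.ones(len(n))]
    T=Tcw(s,c); return T[:3,3], d@T[:3,:3].T
def onz(s,c,uv,z):
    o,d=ray(s,c,uv); return o+d*((z-o[2])/d[:,2])[:,None]
def proj(s,c,P):
    P=np.atleast_2d(P); T=np.linalg.inv(Tcw(s,c)); p=P@T[:3,:3].T+T[:3,3]
    q=np.c_[p[:,0],-p[:,1],-p[:,2]]
    return cv2.projectPoints(q,np.zeros(3),np.zeros(3),K(c),np.array([c["k1"],0,0,0,0.]))[0].reshape(-1,2)
def tri(views):
    """views: list of (s,c,uv)-> least squares point, residual mm"""
    A=np.zeros((3,3));b=np.zeros(3);L=[]
    for s,c,uv in views:
        o,d=ray(s,c,uv); d=d[0]/np.linalg.norm(d[0]); M=np.eye(3)-np.outer(d,d); A+=M;b+=M@o;L.append((o,M))
    p=np.linalg.solve(A,b); return p,[1000*np.linalg.norm(M@(p-o)) for o,M in L]
def tocmd(s,pos,yaw=None):
    """tool-frame shift (mm) and rotvec for tool pointing down with tool y at world angle yaw"""
    R0=R.from_rotvec(s["tcp_rot"]); sh=R0.inv().apply(np.array(pos)-s["tool_pos"])*1000
    y=np.array([np.cos(yaw),np.sin(yaw),0]);z=np.array([0,0,-1.]);x=np.cross(y,z)
    r=(R0.inv()*R.from_matrix(np.c_[x,y,z])).as_rotvec()
    return sh.round(1),r.round(3)
E
python3 - <<'E'
from h import *
s,c,_=load("top0")
for n,uv,z in [("dish",(208,210),.014),("jar",(237,212),.062),("beaker",(276,211),.07),("pot",(312,211),.05),("bottle",(347,212),.082),("sb",(382,206),.048),("stop",(418,210),.03),("ringL",(232,154),.003),("ringM",(262,156),.003),("ringR",(293,156),.003),("stir",(363,146),.055),("orange",(383,256),.055),("purple",(254,253),.07)]:
    print(n,onz(s,c,uv,z)[0].round(3))
print(R.from_rotvec(s["tcp_rot"]).as_matrix().round(3))
E
```

```text
dish [0.432 0.309 0.014]
jar [0.42  0.21  0.062]
beaker [0.423 0.097 0.07 ]
pot [ 0.426 -0.005  0.05 ]
bottle [ 0.419 -0.104  0.082]
sb [ 0.441 -0.208  0.048]
stop [ 0.432 -0.317  0.03 ]
ringL [0.608 0.246 0.003]
ringM [0.602 0.152 0.003]
ringR [0.602 0.057 0.003]
stir [ 0.619 -0.154  0.055]
orange [ 0.297 -0.207  0.055]
purple [0.304 0.156 0.07 ]
[[-0.912  0.409 -0.001]
 [ 0.409  0.912 -0.002]
 [ 0.    -0.002 -1.   ]]
```

Run:
```python
from h import *
s=read_state()
for p in [(.47,.2,.33),(.47,.0,.33)]: print(tocmd(s,p,np.pi/2))
```

```text
(array([-347. , -299.7,  -99.3]), array([-0.002, -0.   , -0.422]))
(array([-428.8, -482.2,  -98.9]), array([-0.002, -0.   , -0.422]))
```

```bash
python3 -m crank '-45 -38 -20 0 0 -0.1 0;-90 -76 -50 0 0 -0.2 0;-135 -115 -70 0 0 -0.3 0;-180 -155 -99 0 0 -0.422 0;-225 -195 -99 0 0 -0.422 0;-270 -233 -99 0 0 -0.422 0;-315 -270 -99 0 0 -0.422 0;-347 -300 -99 0 0 -0.422 0;-347 -300 -99 0 0 -0.422 0;-347 -300 -99 0 0 -0.422 0;-347 -300 -99 0 0 -0.422 0;-347 -300 -99 0 0 -0.422 0' 40
python3 -c "
from h import *
snap('wrist','w1')"
```

```text
time: 1.65
tool_pos: [0.4697, 0.2011, 0.3302]
tcp_rot: [0.003, -3.141, -0.0]
wrist_force: [-0.6, -0.1, -0.3]
width: 1.001
```

View pics/w1.png

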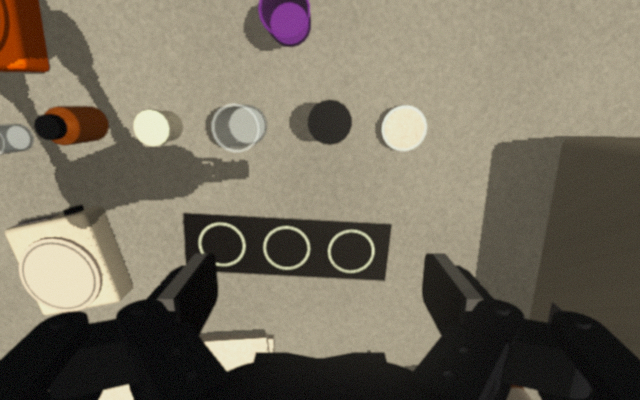

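The first wrist view shows the jar (330,122), dish (404,128), beaker (238,127), pot (152,128), bottle (72,126), rings (222,244), (287,248) and (351,250), and the stirrer plate (60,272). Next I take a second viewpoint from 0.2 m to the right.

```bash
python3 -m crank '0 -60 0 0 0 0 0;0 -120 0 0 0 0 0;0 -170 0 0 0 0 0;0 -200 0 0 0 0 0;0 -200 0 0 0 0 0;0 -200 0 0 0 0 0'
python3 -c "
from h import *
snap('wrist','w2')"
```

```text
time: 2.45
tool_pos: [0.4702, 0.0009, 0.3303]
tcp_rot: [0.001, -3.142, -0.001]
wrist_force: [0.2, 0.3, -1.1]
width: 0.998
```

View pics/w2.png

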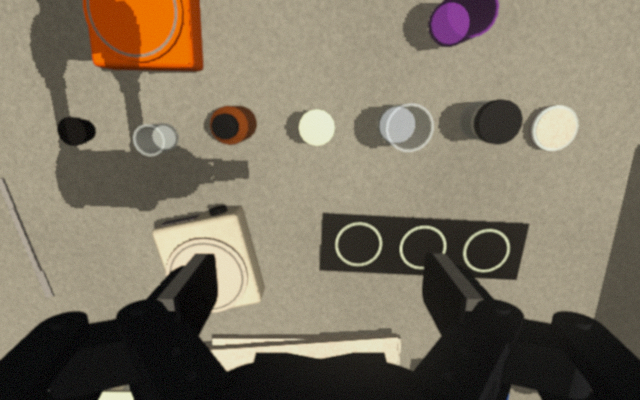

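Run:
```python
from h import *
def crop(fn,boxes,out):
    s,c,_=load(fn); p=c["pixels"][:,:,::-1]
    tiles=[cv2.resize(p[y:y+70,x:x+70],(260,260),interpolation=cv2.INTER_CUBIC) for x,y in boxes]
    while len(tiles)%3: tiles.append(np.zeros((260,260,3),np.uint8))
    im=np.vstack([np.hstack(tiles[i:i+3]) for i in range(0,len(tiles),3)]); cv2.imwrite("pics/"+out+".png",im)
crop("w1",[(370,93),(297,88),(203,93),(118,93),(37,90),(187,209)],"cr1")
crop("w2",[(520,93),(462,88),(375,93),(282,93),(195,90),(325,209)],"cr2")
```

```text
(no output)
```

View pics/cr1.png

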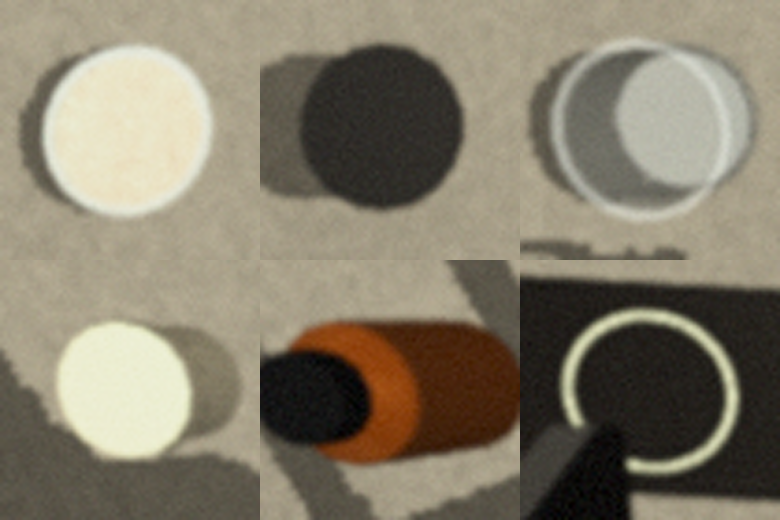

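View pics/cr2.png

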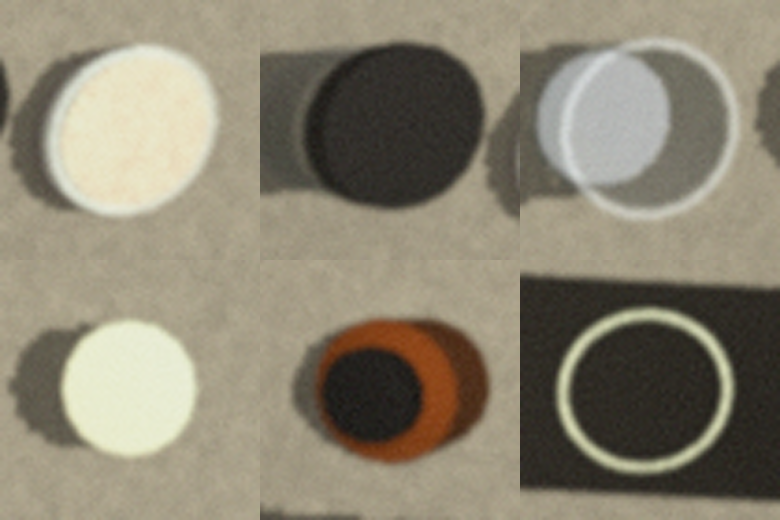

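```bash
cat > m.py <<'E'
from h import *
def ell(fn,box,fn_mask,show=False):
    s,c,_=load(fn); x0,y0,x1,y1=box; p=c["pixels"][y0:y1,x0:x1].astype(int)
    m=fn_mask(p).astype(np.uint8); m=cv2.morphologyEx(m,cv2.MORPH_OPEN,np.ones((2,2),np.uint8)) if show!="ring" else m
    cs,_=cv2.findContours(m,cv2.RETR_EXTERNAL,cv2.CHAIN_APPROX_NONE); k=max(cs,key=cv2.contourArea)
    k=cv2.convexHull(k) if show!="nohull" else k
    (cx,cy),(a,b),an=cv2.fitEllipse(k); return (cx+x0,cy+y0),(round(a,1),round(b,1))
dark=lambda t:(lambda p:p.sum(2)<t)
bright=lambda t:(lambda p:p.sum(2)>t)
warm=lambda p:(p[:,:,0]>225)
if __name__=="__main__":
    J={"dish":[("w1",(370,93,440,163),bright(620)),("w2",(522,93,592,163),bright(620))],
     "jar":[("w1",(297,88,367,158),dark(190)),("w2",(462,88,532,158),dark(190))],
     "pot":[("w1",(118,93,175,163),bright(640)),("w2",(282,93,352,163),bright(640))],
     "botcap":[("w1",(25,100,80,150),dark(120)),("w2",(195,90,265,160),lambda p:(p.sum(2)<140)&(p[:,:,0]<60))],
     "rR":[("w2",(325,212,392,278),bright(420))],
     "rM":[("w1",(257,218,317,278),bright(420)),("w2",(393,218,450,252),bright(420))],
     "rL":[("w1",(320,220,385,278),bright(420)),("w2",(452,220,522,278),bright(420))]}
    for n,v in J.items():
        V=[]
        for f,b,mf in v:
            s,c,_=load(f); e=ell(f,b,mf,"ring" if n[0]=='r' else False); V.append((s,c,e[0])); print(n,f,np.round(e[0],1),e[1],onz(s,c,e[0],.003)[0].round(4) if n[0]=='r' else '')
        if len(V)>1: p,r=tri(V); print("   tri",p.round(4),np.round(r,1))
E
python3 m.py
python3 - <<'E'
from h import *
s,c,_=load("w2")
p=c["pixels"][195:320,145:270,::-1]; cv2.imwrite("pics/st.png",cv2.resize(p,(600,600),interpolation=cv2.INTER_CUBIC))
E
```

```text
dish w1 [405.1 128.7] (42.7, 45.5) 
dish w2 [556.2 128.7] (39.3, 47.3) 
   tri [0.431  0.3135 0.0138] [0. 0.]
jar w1 [329.8 122.8] (42.6, 43.1) 
jar w2 [498.2 122.4] (42.5, 48.8) 
   tri [0.4214 0.2136 0.0565] [0.1 0.1]
pot w1 [151.7 128.4] (32.0, 36.6) 
pot w2 [317.6 128. ] (33.8, 34.4) 
   tri [ 0.4285 -0.0007  0.0515] [0. 0.]
botcap w1 [ 51.6 127.6] (25.3, 32.2) 
botcap w2 [225.5 127.1] (24.7, 26.4) 
   tri [ 0.4259 -0.1051  0.0749] [0.1 0.1]
rR w2 [358.2 243.7] (43.3, 46.7) [0.5979 0.0582 0.003 ]
rM w1 [286.3 247.4] (43.1, 46.6) [0.6032 0.1529 0.003 ]
rM w2 [422.6 246.1] (40.6, 46.5) [0.6018 0.1531 0.003 ]
   tri [0.6022 0.153  0.0037] [0.6 0.6]
rL w1 [350.8 250.7] (42.8, 46.4) [0.6083 0.2479 0.003 ]
rL w2 [486.1 250.1] (40.9, 47.7) [0.6083 0.248  0.003 ]
   tri [0.6082 0.2479 0.0032] [0. 0.]
```

View pics/st.png

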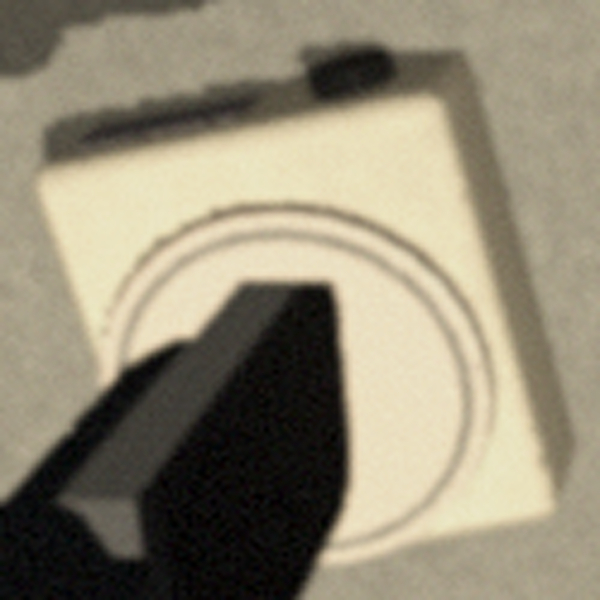

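Run:
```python
from h import *
w1=load("w1")[:2];w2=load("w2")[:2]
print("jar",tri([(*w1,(330.1,122.2)),(*w2,(500,121.7))]))
print("beaker",tri([(*w1,(235.7,127.7)),(*w2,(410,127.7))]))
s,c=w1
p=c["pixels"][200:325,0:140,::-1]; cv2.imwrite("pics/st1.png",cv2.resize(p,(672,600),interpolation=cv2.INTER_CUBIC))
```

```text
jar (array([0.42057369, 0.21389103, 0.05979456]), [np.float64(0.20689158101908706), np.float64(0.2068915810190787)])
beaker (array([0.42675639, 0.10535235, 0.07049723]), [np.float64(0.18874077709146664), np.float64(0.18874077709155773)])
```

View pics/st1.png

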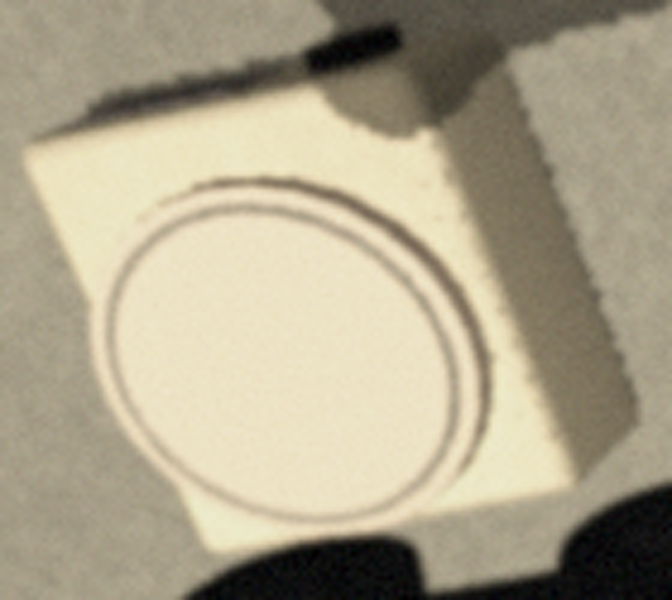

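Run:
```python
from h import *
w1=load("w1")[:2];w2=load("w2")[:2]
a,b=(59.0,275.5),(206.5,276.2)
print(tri([(*w1,a),(*w2,b)]), onz(*w1,a,.055),onz(*w2,b,.055))
# line of diameter
for uv in [(108/4.8,200+340/4.8),(458/4.8,200+395/4.8),(235/4.8,200+204/4.8),(330/4.8,200+521/4.8)]:
    print(onz(*w1,uv,.055).round(4))
s=read_state()
for n,p in [("bottle",(.426,-.105,.12))]: print(n,tocmd(s,p,0))
```

```text
(array([ 0.62272714, -0.14982603,  0.05591919]), [np.float64(0.07182420971201597), np.float64(0.07182420971197986)]) [[ 0.62313148 -0.15057195  0.055     ]] [[ 0.62329312 -0.15017132  0.055     ]]
[[ 0.6166 -0.1996  0.055 ]]
[[ 0.6329 -0.1023  0.055 ]]
[[ 0.5752 -0.1543  0.055 ]]
[[ 0.6739 -0.1472  0.055 ]]
bottle (array([  44.3, -106.2,  210.2]), array([ 0.   , -0.   ,  1.572]))
```

```bash
python3 -m crank '10 20 10 0 0 0.18 0;20 40 20 0 0 0.36 0;30 70 40 0 0 0.54 0;43 104 70 0 0 0.72 0;43 104 100 0 0 0.9 0;43 104 130 0 0 1.08 0;43 104 160 0 0 1.26 0;43 104 190 0 0 1.44 0;43 104 200 0 0 1.572 0;43 104 200 0 0 1.572 0;43 104 200 0 0 1.572 0;43 104 200 0 0 1.572 0'
python3 -c "
from h import *
snap('wrist','w3')
s=read_state();print(s['tool_pos'],R.from_rotvec(s['tcp_rot']).as_matrix().round(3), s['q'].round(2))"
```

```text
time: 4.0
tool_pos: [0.4279, 0.1045, 0.1313]
tcp_rot: [2.22, 2.222, 0.002]
wrist_force: [-0.4, 0.3, -0.2]
width: 0.998
[0.42781824 0.10440142 0.13121079] [[-0.     1.     0.002]
 [ 1.     0.     0.   ]
 [ 0.     0.002 -1.   ]] [ 0.18 -0.1   2.19  0.    1.05  0.18]
```

View pics/w3.png

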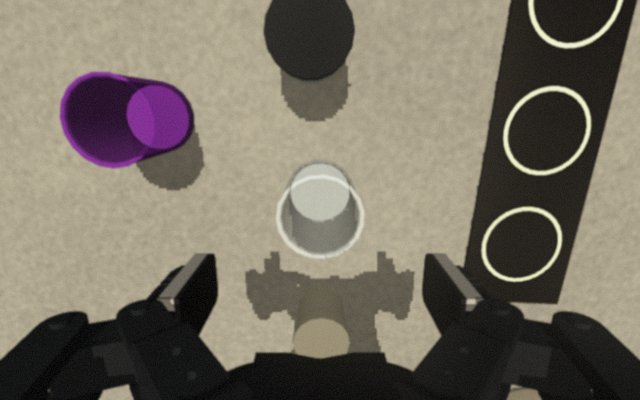

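The beaker rim at (320,216) is midway between the fingers. I check its position from this third view.

Run:
```python
from h import *
s,c,_=load("w3")
for uv,z in [((320,216),.07),((309,35),.062),((547,131),.003),((522,244),.003)]: print(onz(s,c,uv,z).round(4))
```

```text
[[0.4274 0.1058 0.07  ]]
[[0.4211 0.2108 0.062 ]]
[[0.6044 0.1535 0.003 ]]
[[0.5995 0.0588 0.003 ]]
```

```bash
python3 -m crank '1 0 40 0 0 0 0;1 0 80 0 0 0 0;1 0 105 0 0 0 0;1 0 109 0 0 0 0;1 0 109 0 0 0 0;1 0 109 0 0 0 255;1 0 109 0 0 0 255;1 0 109 0 0 0 255;1 0 109 0 0 0 255;1 0 109 0 0 0 255;1 0 109 0 0 0 255;1 0 109 0 0 0 255;1 0 109 0 0 0 255' 40
```

```text
time: 5.68
tool_pos: [0.4285, 0.1053, 0.0228]
tcp_rot: [2.221, 2.219, 0.003]
wrist_force: [-0.2, -0.7, 5.8]
width: 0.625
```

```bash
python3 -m crank '0 0 -25 0 0 0 255;0 0 -50 0 0 0 255;0 25 -80 0 0 0 255;0 60 -80 0 0 0 255;-10 95 -80 0 0 0 255;-50 115 -80 0 0 0 255;-95 135 -80 0 0 0 255;-140 155 -80 0 0 0 255;-185 175 -80 0 0 0 255;-225 190 -80 0 0 0 255;-250 195 -80 0 0 0 255;-256 195 -75 0 0 0 255;-256 195 -70 0 0 0 255;-256 195 -70 0 0 0 255;-256 195 -70 0 0 0 255;-256 195 -70 0 0 0 255'
python3 -c "
from h import *
snap('wrist','w4')"
```

```text
time: 7.68
tool_pos: [0.622, -0.1504, 0.0916]
tcp_rot: [2.221, 2.221, 0.0]
wrist_force: [0.7, 0.6, -0.9]
width: 0.618
```

View pics/w4.png

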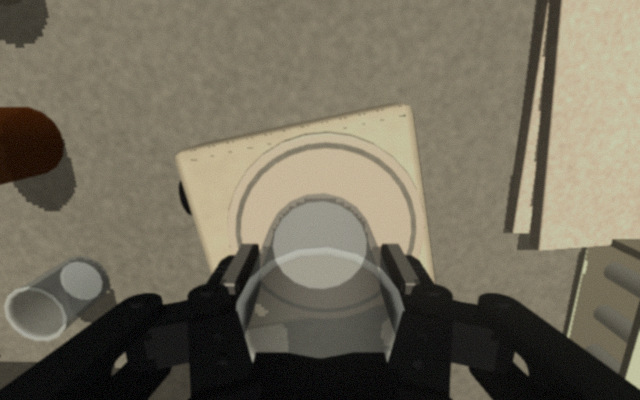

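Run:
```python
from h import *
s,c,_=load("w4")
for uv,z in [((320.5,242),.069),((320.5,195),.069),((325.5,145),.055),((234,222),.055),((417,222),.055)]: print(onz(s,c,uv,z).round(4))
```

```text
[[ 0.6217 -0.1507  0.069 ]]
[[ 0.6217 -0.1256  0.069 ]]
[[ 0.6243 -0.1025  0.055 ]]
[[ 0.5741 -0.1446  0.055 ]]
[[ 0.6749 -0.1446  0.055 ]]
```

```bash
python3 -m crank '-1 3 6 0 0 0 255;-1 3 11 0 0 0 255;-1 3 14 0 0 0 255;-1 3 15 0 0 0 255;-1 3 15 0 0 0 255;-1 3 15 0 0 0 255'
```

```text
time: 8.48
tool_pos: [0.6246, -0.1521, 0.0779]
tcp_rot: [-2.222, -2.22, 0.001]
wrist_force: [-4.8, 1.2, 9.1]
width: 0.619
```

```bash
python3 -m crank '0 0 0 0 0 0 60;0 0 0 0 0 0 0;0 0 0 0 0 0 0;0 0 0 0 0 0 0;0 0 -20 0 0 0 0;0 0 -50 0 0 0 0;0 0 -80 0 0 0 0;0 0 -80 0 0 0 0;0 0 -80 0 0 0 0'
python3 -c "
from h import *
snap('wrist','w5')"
```

```text
time: 9.6
tool_pos: [0.6248, -0.1521, 0.1567]
tcp_rot: [2.222, 2.22, 0.0]
wrist_force: [0.1, 0.3, -0.1]
width: 1.002
```

View pics/w5.png

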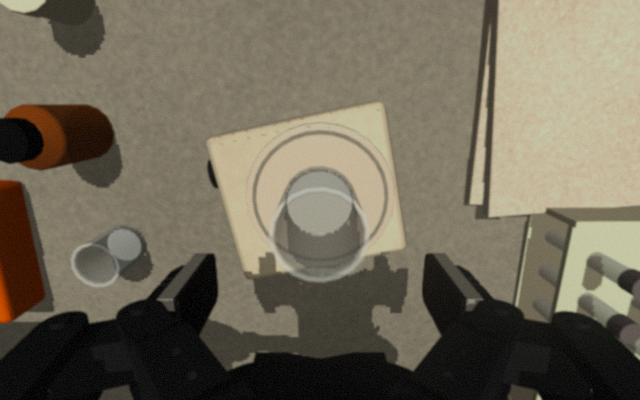

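Beaker bottom (320,202) sits in the plate circle, which spans about 252 to 386 in x. Next, the bottle.

```bash
python3 -m crank '10 -45 0 0 0 0 0;25 -95 0 0 0 0 0;40 -145 0 0 0 0 0;47 -185 10 0 0 0 0;47 -199 25 0 0 0 0;47 -199 25 0 0 0 0;47 -199 25 0 0 0 0'
python3 -c "
from h import *
snap('wrist','w6')"
```

```text
time: 10.52
tool_pos: [0.4266, -0.1051, 0.1314]
tcp_rot: [2.223, 2.22, 0.0]
wrist_force: [0.9, 0.9, 0.3]
width: 0.998
```

View pics/w6.png

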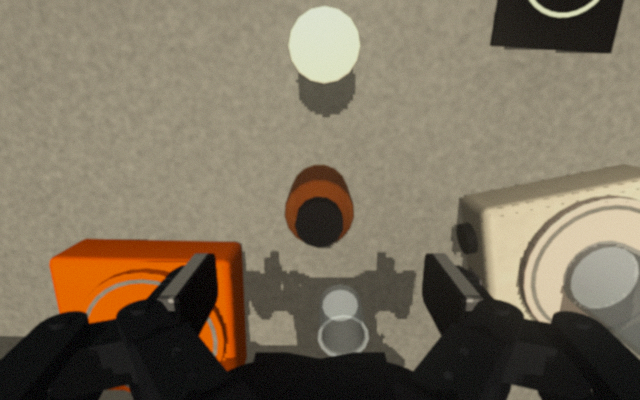

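Run:
```python
from h import *
s,c,_=load("w6")
for n,uv,z in [("cap",(319.5,222),.082),("or",(242,245),.055),("stir knob",(468,238),.03),("pot",(324,44),.05)]: print(n,onz(s,c,uv,z).round(4))
```

```text
cap [[ 0.4257 -0.1037  0.082 ]]
or [[ 0.3725 -0.1297  0.055 ]]
stir knob [[ 0.5385 -0.1347  0.03  ]]
pot [[ 0.4285 -0.0016  0.05  ]]
```

```bash
python3 -m crank '2 -1 0 0 0 0 60;2 -1 30 0 0 0 60;2 -1 60 0 0 0 60;2 -1 90 0 0 0 60;2 -1 110 0 0 0 60;2 -1 115 0 0 0 60;2 -1 115 0 0 0 60;2 -1 115 0 0 0 255;2 -1 115 0 0 0 255;2 -1 115 0 0 0 255;2 -1 115 0 0 0 255;2 -1 115 0 0 0 255;2 -1 115 0 0 0 255' 50
```

```text
time: 12.2
tool_pos: [0.4263, -0.1033, 0.0176]
tcp_rot: [2.221, 2.219, 0.002]
wrist_force: [-0.4, 0.3, 6.7]
width: 0.525
```

```bash
python3 -m crank '0 0 -25 0 0 0 255;0 0 -50 0 0 0 255;10 15 -68 0 0 0 255;40 50 -68 0 0 0 255;75 85 -68 0 0 0 255;115 120 -68 0 0 0 255;145 155 -60 0 0 0 255;160 170 -40 0 0 0 255;162 172 -20 0 0 0 255;162 172 -15 0 0 0 255;162 172 -15 0 0 0 255;162 172 -15 0 0 0 255'
python3 -c "
from h import *
snap('wrist','w7')"
```

```text
time: 13.7
tool_pos: [0.5972, 0.0582, 0.0321]
tcp_rot: [2.223, 2.219, 0.001]
wrist_force: [0.5, 0.3, -0.7]
width: 0.526
```

View pics/w7.png

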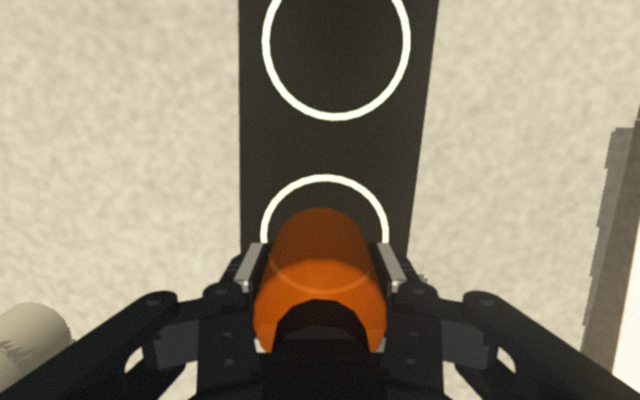

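Run:
```python
from h import *
s,c,_=load("w7")
for n,uv,z in [("L",(261,235),.003),("R",(390,235),.003),("T",(325.5,174),.003),("M",(336.5,42),.003),("b",(323,208),.015)]: print(n,onz(s,c,uv,z).round(4))
```

```text
L [[0.5652 0.0593 0.003 ]]
R [[0.634  0.0591 0.003 ]]
T [[0.5995 0.0923 0.003 ]]
M [[0.6045 0.1542 0.003 ]]
b [[0.5982 0.0779 0.015 ]]
```

```bash
python3 -m crank '1 2 5 0 0 0 255;1 2 9 0 0 0 255;1 2 11 0 0 0 255;1 2 12 0 0 0 255;1 2 12 0 0 0 255;1 2 12 0 0 0 255'
```

```text
time: 14.5
tool_pos: [0.5989, 0.0599, 0.0207]
tcp_rot: [-2.222, -2.22, 0.001]
wrist_force: [-4.6, -0.5, 9.0]
width: 0.523
```

```bash
python3 -m crank '0 0 0 0 0 0 120;0 0 0 0 0 0 60;0 0 0 0 0 0 20;0 0 0 0 0 0 20;0 0 -20 0 0 0 20;0 0 -60 0 0 0 20;0 0 -100 0 0 0 20;0 0 -110 0 0 0 20;-20 -45 -110 0 0 0 0;-40 -90 -110 0 0 0 0;-60 -135 -110 0 0 0 0;-61 -170 -90 0 0 0 0;-61 -170 -80 0 0 0 0;-61 -170 -80 0 0 0 0;-61 -170 -80 0 0 0 0'
python3 -c "
from h import *
snap('wrist','w8')"
```

```text
time: 16.38
tool_pos: [0.4307, -0.0009, 0.1001]
tcp_rot: [2.221, 2.22, 0.002]
wrist_force: [0.3, 0.2, 0.9]
width: 1.001
```

View pics/w8.png

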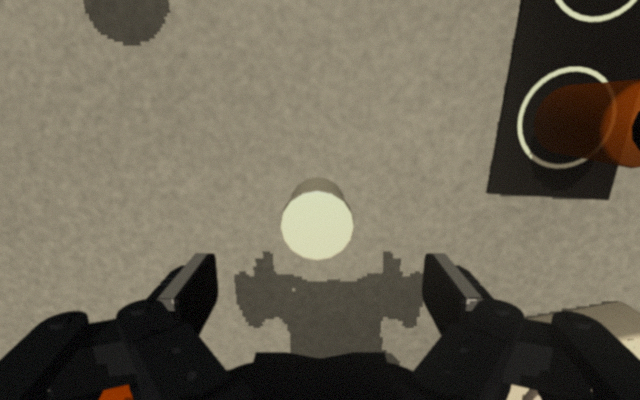

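```bash
python3 -c "
from h import *
s,c,_=load('w8'); print(onz(s,c,(317,225),.05))"
python3 -m crank '0 -2 30 0 0 0 40;0 -2 60 0 0 0 60;0 -2 78 0 0 0 60;0 -2 82 0 0 0 60;0 -2 82 0 0 0 60;0 -2 82 0 0 0 255;0 -2 82 0 0 0 255;0 -2 82 0 0 0 255;0 -2 82 0 0 0 255;0 -2 82 0 0 0 255;0 -2 82 0 0 0 255' 35
```

```text
[[ 0.42847297 -0.0016274   0.05      ]]
time: 17.8
tool_pos: [0.4283, -0.001, 0.0185]
tcp_rot: [2.221, 2.219, 0.003]
wrist_force: [-0.2, 0.2, 6.4]
width: 0.502
```

```bash
python3 -m crank '0 0 -20 0 0 0 255;20 0 -40 0 0 0 255;65 0 -40 0 0 0 255;110 10 -40 0 0 0 255;145 40 -40 0 0 0 255;155 85 -40 0 0 0 255;155 130 -40 0 0 0 255;155 165 -30 0 0 0 255;155 175 -15 0 0 0 255;155 175 -15 0 0 0 255;155 175 -15 0 0 0 255;155 175 -15 0 0 0 255'
python3 -c "
from h import *
snap('wrist','w9')"
```

```text
time: 19.3
tool_pos: [0.6013, 0.1539, 0.0327]
tcp_rot: [-2.222, -2.221, 0.0]
wrist_force: [0.5, 0.0, -0.6]
width: 0.504
```

View pics/w9.png

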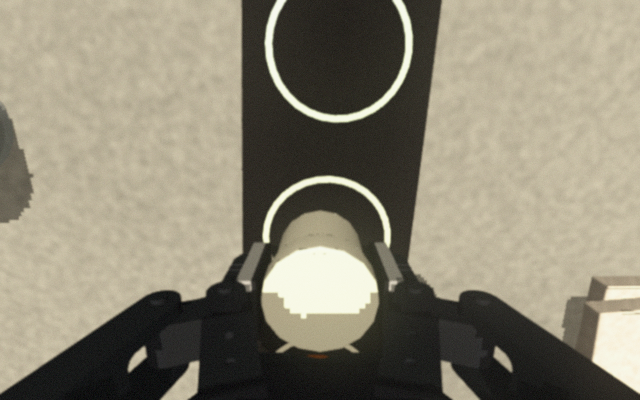

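Run:
```python
from h import *
s,c,_=load("w9")
for n,uv,z in [("L",(263,235),.003),("R",(391,235),.003),("T",(327,176),.003),("far",(339,44),.003),("b",(321,212),.015)]: print(n,onz(s,c,uv,z).round(4))
```

```text
L [[0.5702 0.1547 0.003 ]]
R [[0.6387 0.1547 0.003 ]]
T [[0.6043 0.1869 0.003 ]]
far [[0.6096 0.2492 0.003 ]]
b [[0.6012 0.1714 0.015 ]]
```

```bash
python3 -m crank '1 3 5 0 0 0 255;1 3 9 0 0 0 255;1 3 11 0 0 0 255;1 3 12 0 0 0 255;1 3 12 0 0 0 255;1 3 12 0 0 0 255'
```

```text
time: 20.1
tool_pos: [0.6049, 0.1549, 0.0215]
tcp_rot: [-2.222, -2.22, 0.001]
wrist_force: [-3.8, -0.7, 8.1]
width: 0.499
```

```bash
python3 -m crank '0 0 0 0 0 0 120;0 0 0 0 0 0 60;0 0 0 0 0 0 20;0 0 0 0 0 0 20;0 0 -20 0 0 0 20;0 0 -60 0 0 0 20;0 0 -100 0 0 0 0;10 -40 -100 0 0 0 0;25 -85 -100 0 0 0 0;45 -130 -100 0 0 0 0;57 -170 -100 0 0 0 0;57 -184 -95 0 0 0 0;57 -184 -95 0 0 0 0;57 -184 -95 0 0 0 0'
python3 -c "
from h import *
snap('wrist','w10')"
```

```text
time: 21.85
tool_pos: [0.4229, 0.2121, 0.116]
tcp_rot: [2.222, 2.219, 0.003]
wrist_force: [-0.1, 0.0, 0.6]
width: 0.999
```

View pics/w10.png

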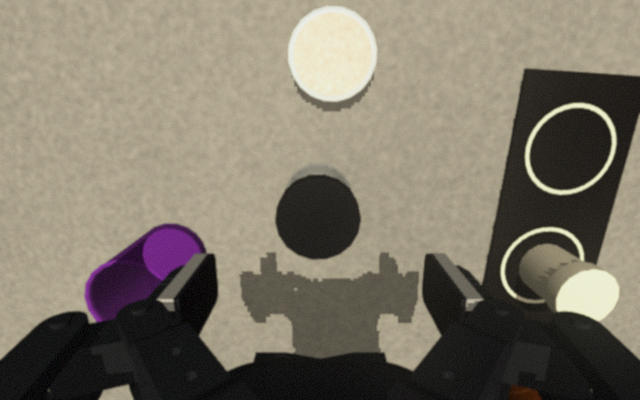

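```bash
python3 -c "
from h import *
s,c,_=load('w10'); print(onz(s,c,(318,217),.062),onz(s,c,(332.5,54),.014),onz(s,c,(571,149),.003),onz(s,c,(97,290),.07),onz(s,c,(172,245),.003))"
python3 -m crank '0 -2 30 0 0 0 0;0 -2 60 0 0 0 20;0 -2 90 0 0 0 20;0 -2 101 0 0 0 20;0 -2 104 0 0 0 20;0 -2 104 0 0 0 255;0 -2 104 0 0 0 255;0 -2 104 0 0 0 255;0 -2 104 0 0 0 255;0 -2 104 0 0 0 255;0 -2 104 0 0 0 255' 50
```

```text
[[0.42124275 0.2150047  0.062     ]] [[0.43094777 0.31265362 0.014     ]] [[0.61009662 0.24848032 0.003     ]] [[0.28444561 0.17035398 0.07      ]] [[0.30374996 0.17213825 0.003     ]]
time: 23.28
tool_pos: [0.4206, 0.2126, 0.0126]
tcp_rot: [2.222, 2.22, 0.004]
wrist_force: [0.3, -1.2, 6.5]
width: 0.589
```

```bash
python3 -m crank '0 0 -20 0 0 0 255;20 0 -40 0 0 0 255;34 30 -40 0 0 0 255;34 70 -40 0 0 0 255;34 110 -40 0 0 0 255;34 150 -40 0 0 0 255;34 180 -30 0 0 0 255;34 189 -15 0 0 0 255;34 189 -15 0 0 0 255;34 189 -15 0 0 0 255;34 189 -15 0 0 0 255'
python3 -c "
from h import *
snap('wrist','w11')"
```

```text
time: 24.65
tool_pos: [0.6074, 0.2461, 0.0267]
tcp_rot: [-2.222, -2.221, 0.0]
wrist_force: [0.0, -0.3, -0.8]
width: 0.587
```

View pics/w11.png

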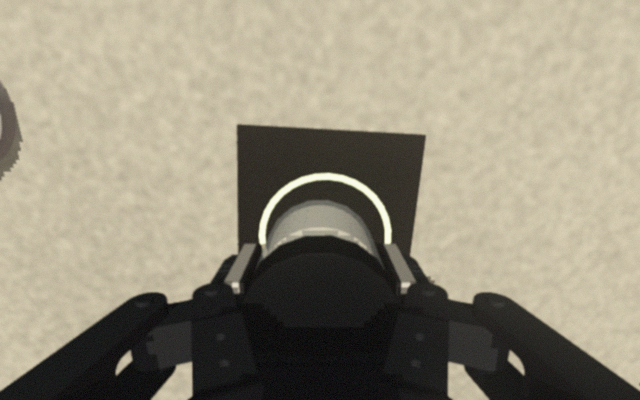

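Run:
```python
from h import *
s,c,_=load("w11")
for n,uv,z in [("L",(259,235),.003),("R",(391,235),.003),("T",(325,173),.003),("b",(321,200),.015)]: print(n,onz(s,c,uv,z).round(4))
```

```text
L [[0.5753 0.2493 0.003 ]]
R [[0.6435 0.2493 0.003 ]]
T [[0.6093 0.2818 0.003 ]]
b [[0.6073 0.2714 0.015 ]]
```

```bash
python3 -m crank '1 2 5 0 0 0 255;1 2 9 0 0 0 255;1 2 11 0 0 0 255;1 2 12 0 0 0 255;1 2 12 0 0 0 255;1 2 12 0 0 0 255'
python3 -m crank '0 0 0 0 0 0 100;0 0 0 0 0 0 40;0 0 0 0 0 0 0;0 0 0 0 0 0 0;0 0 -20 0 0 0 0;0 0 -60 0 0 0 0;0 0 -100 0 0 0 0;15 -40 -100 0 0 0 0;30 -85 -100 0 0 0 0;48 -130 -100 0 0 0 0;66 -165 -90 0 0 0 0;66 -178 -85 0 0 0 0;66 -178 -85 0 0 0 0;66 -178 -85 0 0 0 0'
python3 -c "
from h import *
snap('wrist','w12')"
```

```text
time: 25.45
tool_pos: [0.61, 0.2469, 0.0157]
tcp_rot: [-2.222, -2.22, 0.001]
wrist_force: [-4.4, -1.3, 8.4]
width: 0.589
time: 27.2
tool_pos: [0.4339, 0.3131, 0.1002]
tcp_rot: [2.223, 2.219, 0.003]
wrist_force: [-0.6, -0.4, 0.4]
width: 1.0
```

View pics/w12.png

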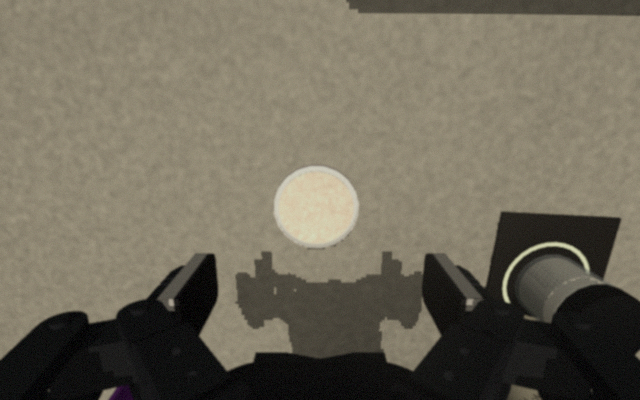

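```bash
python3 -c "
from h import *
s,c,_=load('w12'); print(onz(s,c,(316,207),.014))"
python3 -m crank '0 -2 30 0 0 0 0;0 -2 60 0 0 0 0;0 -2 90 0 0 0 0;0 -2 100 0 0 0 0;0 -2 102 0 0 0 0;0 -2 102 0 0 0 0;0 -2 102 0 0 0 255;0 -2 102 0 0 0 255;0 -2 102 0 0 0 255;0 -2 102 0 0 0 255;0 -2 102 0 0 0 255;0 -2 102 0 0 0 255' 40
```

```text
[[0.43073122 0.31276124 0.014     ]]
time: 28.75
tool_pos: [0.4313, 0.3137, -0.0012]
tcp_rot: [2.222, 2.22, 0.004]
wrist_force: [-0.9, -0.3, 4.7]
width: 0.681
```

```bash
python3 -m crank '0 0 -10 0 0 0 255;0 0 -20 0 0 0 255;0 0 -20 0 0 0 255;0 0 -20 0 0 0 255'
python3 -c "
from h import *
snap('wrist','w13');snap('side','s13')"
```

```text
time: 29.25
tool_pos: [0.4303, 0.3131, 0.0174]
tcp_rot: [2.223, 2.22, 0.0]
wrist_force: [0.0, -0.2, -0.5]
width: 0.679
```

View pics/w13.png

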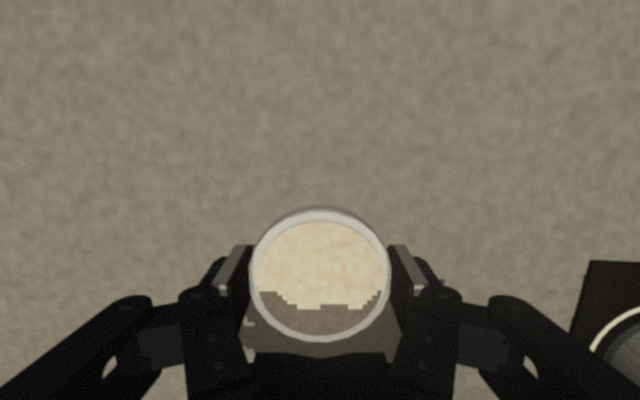

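View pics/s13.png

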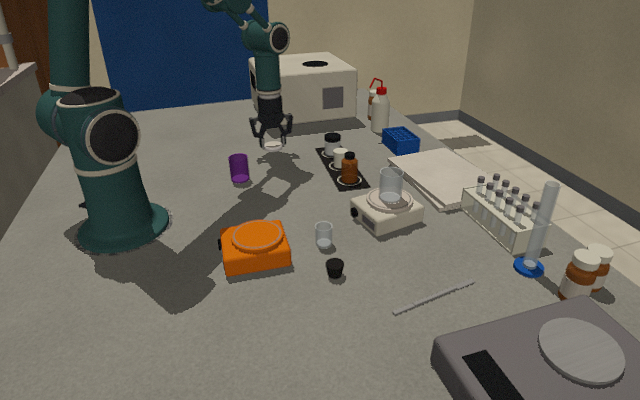

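```bash
python3 -m crank '0 0 -40 0 0 0 255;0 0 -80 0 0 0 255;0 0 -115 0 0 0 255;-30 40 -115 0 0 0 255;-60 80 -115 0 0 0 255;-95 120 -115 0 0 0 255;-130 155 -115 0 0 0 255;-155 175 -115 0 0 0 255;-163 179 -115 0 0 0 255;-163 179 -115 0 0 0 255;-163 179 -115 0 0 0 255'
python3 -c "
from h import *
snap('wrist','w14')"
```

```text
time: 30.72
tool_pos: [0.6081, 0.1508, 0.1319]
tcp_rot: [-2.221, -2.221, 0.001]
wrist_force: [0.3, -0.7, 0.2]
width: 0.681
```

View pics/w14.png

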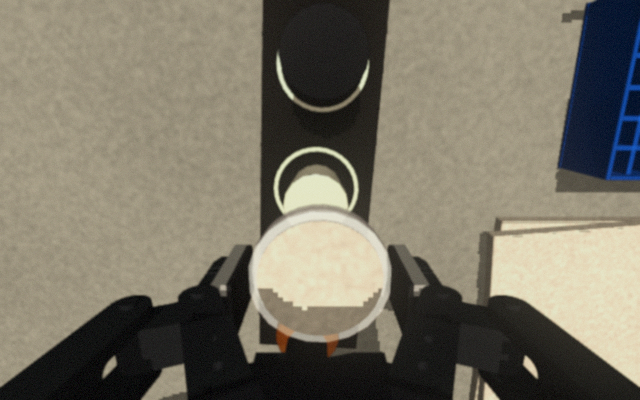

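Run:
```python
from h import *
s,c,_=load("w14")
p=c["pixels"][0:130,255:395,::-1].astype(float); p=np.clip((p/120)**.6*255,0,255).astype(np.uint8)
cv2.imwrite("pics/c14.png",cv2.resize(p,(700,650),interpolation=cv2.INTER_CUBIC))
```

```text
(no output)
```

View pics/c14.png

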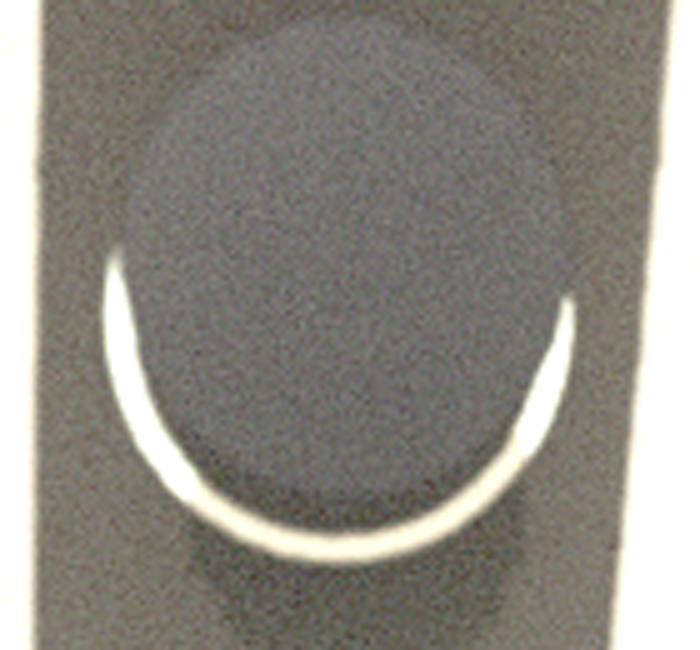

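Run:
```python
from h import *
s,c,_=load("w14")
for n,uv,z in [("lid",(324.2,51.2),.065),("lidL",(280,51),.065),("lidR",(368.6,51),.065),("ringbot",(322.8,112),.003),("dish",(320,269),.0322+.115),("dishU",(320,209),.147),("ringMtop",(316.5,147),.003),("L",(274,187),.003),("R",(359,187),.003)]: print(n,onz(s,c,uv,z).round(4))
```

```text
lid [[0.6099 0.2482 0.065 ]]
lidL [[0.5849 0.2483 0.065 ]]
lidR [[0.6351 0.2483 0.065 ]]
ringbot [[0.6096 0.2135 0.003 ]]
dish [[0.6077 0.1543 0.1472]]
dishU [[0.6077 0.1798 0.147 ]]
ringMtop [[0.6047 0.1868 0.003 ]]
L [[0.5701 0.1546 0.003 ]]
R [[0.639  0.1546 0.003 ]]
```

```bash
python3 -m crank '40 2 0 0 0 0 255;80 2 0 0 0 0 255;98 2 10 0 0 0 255;98 2 35 0 0 0 255;98 2 55 0 0 0 255;98 2 62 0 0 0 255;98 2 65 0 0 0 255;98 2 67 0 0 0 255;98 2 67 0 0 0 255;98 2 67 0 0 0 255'
```

```text
time: 32.02
tool_pos: [0.6118, 0.248, 0.066]
tcp_rot: [2.222, 2.22, 0.002]
wrist_force: [0.4, -0.8, 0.1]
width: 0.681
```

```bash
python3 -m crank '0 -1 1 0 0 0 255;0 -1 1 0 0 0 255;0 -1 2 0 0 0 255;0 -1 2 0 0 0 255'
```

```text
time: 32.52
tool_pos: [0.6105, 0.248, 0.0639]
tcp_rot: [2.222, 2.22, 0.001]
wrist_force: [-0.8, -0.7, 4.1]
width: 0.677
```

```bash
python3 -m crank '0 0 0 0 0 0 70;0 0 0 0 0 0 50;0 0 0 0 0 0 20;0 0 0 0 0 0 0;0 0 0 0 0 0 0;0 0 -20 0 0 0 0;0 0 -60 0 0 0 0;-30 0 -100 0 0 0 0;-60 -20 -130 0 0 0 0;-80 -40 -170 0 0 0 0;-90 -60 -200 0 0 0 0;-90 -60 -200 0 0 0 0;-90 -60 -200 0 0 0 0;-90 -60 -200 0 0 0 0'
python3 -c "
from h import *
snap('wrist','w15');snap('side','s15');snap('top','t15')"
```

```text
time: 34.28
tool_pos: [0.5498, 0.1581, 0.2619]
tcp_rot: [-2.221, -2.22, 0.003]
wrist_force: [-0.8, -0.1, 0.4]
width: 0.999
```

View pics/w15.png

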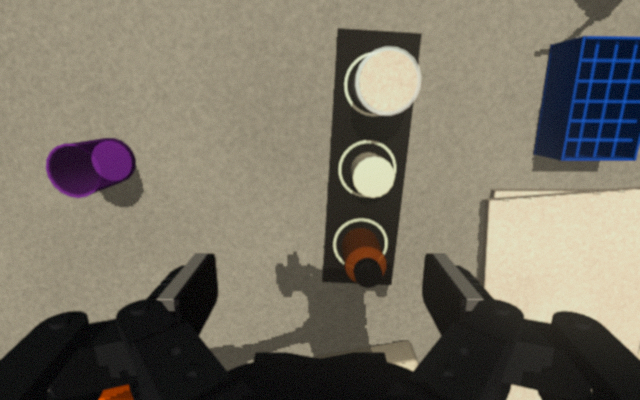

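View pics/s15.png

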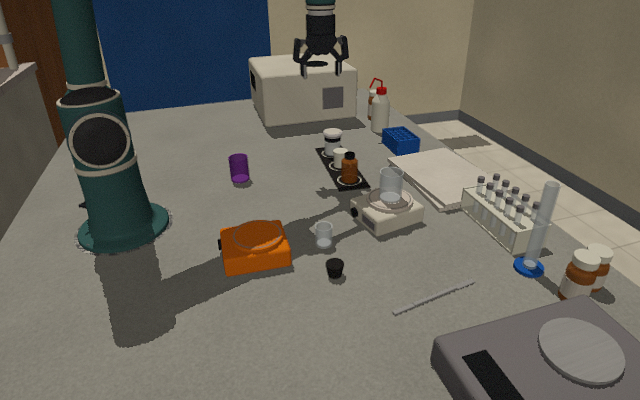

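Run:
```python
from h import *
from m import *
s,c,_=load("w15")
for n,uv,z in [("dish",(388,81),.079),("pot",(373,176),.053),("cap",(370,272),.085)]: print(n,onz(s,c,uv,z)[0].round(4))
p=c["pixels"][20:300,320:430,::-1]; cv2.imwrite("pics/c15.png",cv2.resize(p,(236*1,600)) if 0 else np.hstack([cv2.resize(p[:140],(440,560),interpolation=3),]))
cv2.imwrite("pics/c15b.png",cv2.resize(p[110:270],(412,600),interpolation=3))
s,c,_=load("w5")
for n,uv,z in [("bk",(320,202),.058),("rim",(320,234),.125),("L",(252,195),.055),("R",(387,195),.055),("T",(320,129.5),.055)]: print(n,onz(s,c,uv,z)[0].round(4))
w1=load("w1")[:2]
for n,uv,z in [("dishtop side",(333,135),.079)]: 
    print(tri([(*load("s15")[:2],(333,134)),(*load("w15")[:2],(388,81))]))
```

```text
dish [0.6098 0.2466 0.079 ]
pot [0.6037 0.1546 0.053 ]
cap [0.5998 0.0612 0.085 ]
bk [ 0.6243 -0.1524  0.058 ]
rim [ 0.6243 -0.1515  0.125 ]
L [ 0.5744 -0.1479  0.055 ]
R [ 0.6735 -0.148   0.055 ]
T [ 0.6244 -0.1007  0.055 ]
(array([0.61282169, 0.24735054, 0.06546503]), [np.float64(0.5796849685709298), np.float64(0.5796849685707063)])
```

View pics/c15.png

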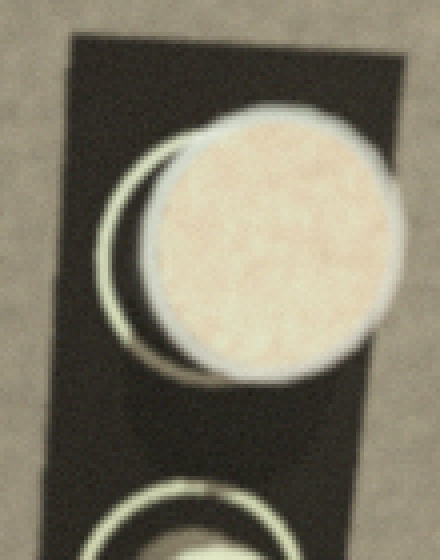

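View pics/c15b.png

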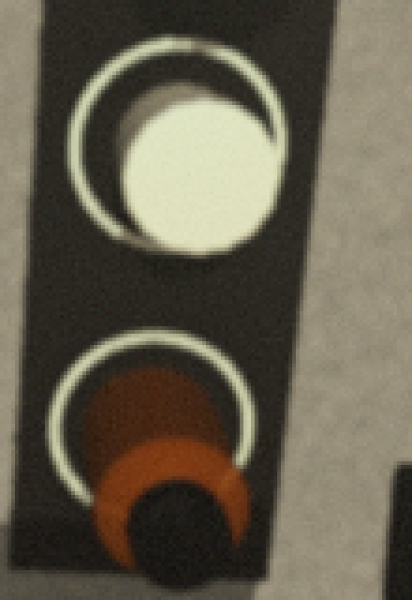

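Run:
```python
from h import *
a=load("s15")[1]["pixels"][110:290,280:440,::-1];b=load("side0")[1]["pixels"][110:290,280:440,::-1]
cv2.imwrite("pics/cs.png",np.hstack([cv2.resize(x,(400,450),interpolation=3) for x in (b,a)]))
```

```text
(no output)
```

View pics/cs.png

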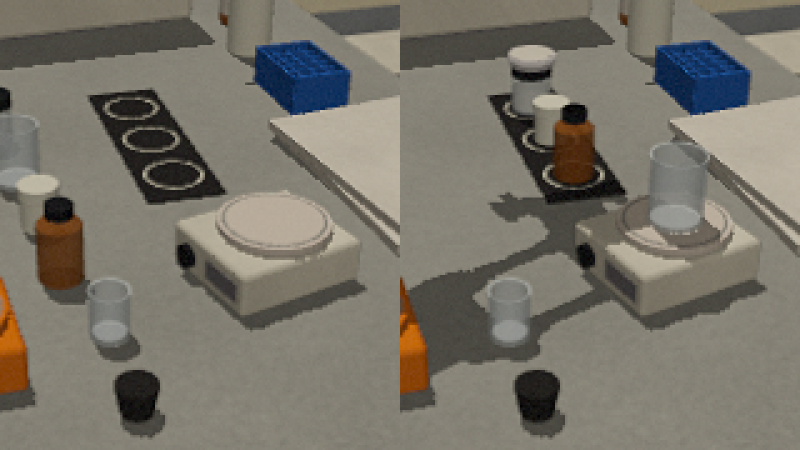

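Run:
```python
from h import *
print(tri([(*load("s15")[:2],(332.2,130)),(*load("w15")[:2],(388,81))]))
s=read_state(); print(s['time'],s['wrist_force'].round(1))
job.finish_job()
```

```text
(array([0.61007165, 0.24650611, 0.07953794]), [np.float64(0.4175734734848873), np.float64(0.4175734734850658)])
34.425 [-0.4  0.1  0.2]
the job is handed in; nothing more can be done
```

The bench is laid out and the job handed in at 34.4 s of the 112 s allowed. The hand-in gave no verdict, so the figures below are my own last measurements, with positions in metres.

| Thing | Placed at (x, y) | Its place | Offset |
|---|---|---|---|
| Beaker | (0.624, −0.152) | stirrer plate centre (0.624, −0.151) | about 1 mm |
| Bottle | (0.600, 0.061) | ring nearest the stirrer (0.600, 0.0585) | about 3 mm |
| Pot | (0.604, 0.155) | middle ring (0.604, 0.153) | about 2 mm |
| Jar | (0.610, 0.248) | ring farthest from the stirrer (0.609, 0.248) | about 1 mm |
| Dish | (0.610, 0.247) | jar axis (0.610, 0.248) | about 2 mm |

- **Setting down:** Each thing was lowered until the wrist felt 4–9 N before I opened the gripper. The gripper ended well above everything, touching nothing.
- **Uprightness:** In the last pictures everything stands upright, the dish pale side up. I judged this by eye and did not measure the tilt.
- **Left alone:** In the side view the small beaker, the stopper and the spatula look unmoved. The purple and orange look-alikes also stand where they did.
- **One check disagreed at first:** Triangulating the dish top gave 0.065 m instead of the expected 0.079 m. I had placed the side-view pixel about 4 rows too low. Re-reading it from an enlarged crop gave 0.0795 m, which agrees.
- **Not rechecked:** The jar's position was last measured before the dish went on, since the dish then hid its lid. The beaker's comes from the view taken just after I released it.

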